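# Nip up the vise and hold the push rod home for the circlip

## Robot

A 6-joint arm with a two-finger parallel gripper is mounted at the origin on the work surface. World frame = base frame: x ahead of the robot, y to its left, z up, the work surface at z = 0. Lengths are in m, angles in rad, forces in N, time in s.
With the tool pointing down it reaches from about 0.35 to 0.85 m from the base axis. Payload 8.1 kg.
Tool frame: the origin (TCP) lies midway between the tips of the shut fingers; the grasp point (between the pads) lies 19 mm behind it; x points along the fingers, y is the direction in which the jaws open and shut, and the axes are right-handed (so a half turn about x gives the same grasp; the last joint's range is limited). The gripper opens to 85 mm and grips with 20 to 120 N. Pads are 22 mm wide; open, the fingers measure 114 mm over their backs; the gripper's body (76 mm by 85 mm) begins 54 mm behind the grasp point. The pads swing forward as they close: fully open they stand 13 mm farther back than shut.
Start: joints at [-1.399, 0.13, 1.488, -0, 1.523, -0.085], TCP at [0.152, -0.58, 0.231] pointing down, gripper open.
Joint ranges: [-2.96, 2.96], [-0.89, 2.26], [0.02, 2.5], [-1.34, 4.48], [0, 2.73], [-2.66, 2.66]. Speed limits (rad/s): [2.39, 2.39, 2.79, 3.14, 3.14, 3.14].

## Interface

Orientations are given as a 3x3 rotation matrix whose columns are the frame's x, y, z axes.
In Python, from workcell import robot gives the robot as it stands.
- The arm moves only by the shell command python3 -m creep 'ROWS'. ROWS is JSON, a list of rows, each a list of 7 numbers: the turn, a rotation vector about the tool's x, y, z in units of pi/4 rad (1.0 is pi/4 rad), then the shift along the tool's x, y, z in units of 0.15 m (1.0 is 0.15 m), then the opening, from 0 (shut) to 1 (fully open). In form: [[ax, ay, az, x, y, z, claw], ...]. A call has 1 to 20 rows; each row is the pose to reach, as a shift and turn from the pose commanded when the call began, along the tool's axes at that moment; what a row does not reach only later rows make up. A row lasts 1/12 s, in which the tool goes at most 41.7 mm and 7.16 degrees, less where a joint would pass 70% of its speed; a pose out of reach is approached as far as the arm can. A call with a number of a shift or a turn outside -1 to 1 is refused whole. A call with a gripper value outside its range is refused whole. The fingers move at their own pace and stop on an object; the grip force is fixed at half the most. Time passes only in rows, so rows that repeat a pose let the fingers close. It gives the time, the measured TCP pose, the force and the opening at its end, in the units of the state.
- robot.read_state(): the state, without advancing time (a new reading comes with each control period).
- robot.read_camera(name): name is "scene" or "top" or "wrist"; returns (picture, depth): 400x640x3 uint8, red, green, blue; 400x640 float32, m along the optical axis (not along the pixel's ray), 0 where there is no reading.
- robot.get_calibration(name): a dict with "K" (3x3 intrinsics, pixels), "dist" ([k1, k2, p1, p2, k3] as OpenCV has them; the pictures are not rectified), "R" (3x3) and "t" (3): a world point X has camera coordinates R X + t. Camera axes: x right, y down, z forward; pixel columns grow to the right and rows downward; lengths in m; the calibration is good to about 2 mm. A picture is of the moment at which its call begins: read the wrist's pose just before it. get_calibration takes no time and is no camera call; for the wrist camera it gives the pose at the moment of the call.
- robot.job_done(): hands the job in, once; it reports no verdict.
Trained networks look in the newest picture that a camera, given by its name, has taken for a name from the list of things; names that differ only in an ending like _2 or _b are one class to them, and where a whole thing is asked for, a point or a joint stands for the part that bears it (a point fixed in the world has none). Each returns a list of dicts, best first, with "p" (0 to 1); they miss things now and then, are a little off and sometimes report something else, mostly with a low value. They report only what shows in the picture. A call takes as long as a camera call. They do not tell look-alikes from the thing itself.
- robot.search_frame(camera, thing): "centre" ([x, y, z] in m, in world coordinates, good to about 4 mm: the middle of the surface that is visible of it).
- robot.landmark_of(camera, thing): "centre" ([x, y, z] in m, in world coordinates, good to about 4 mm: a listed point, or the origin of a listed thing).
The state is a dict: "t": time; "joints": joint angles; "joint_vel": joint speeds; "joint_torque": joint torques, N m; "ee_pos": TCP position; "orientation": TCP orientation; "wrist_force": force on the tool from outside, world axes, zero at the start; "wrist_torque": the same for the moment, N m; "gripper_width": finger opening in m.
Only numpy, scipy, OpenCV 4.12 (cv2) and the standard library are available. Lean on these libraries where they do the work, as an engineer would, in place of code of your own. Each camera call takes 0.05 s, during which the arm holds its last target.

## Task

The clutch master cylinder is standing loose in the vise: first turn the vise bar clockwise until the jaws grip it tight, then lift the push rod out of the wooden block, set its ball end on the sprung piston and press it straight down until its stop washer seats flat on the shoulder inside the cylinder mouth. Press firmly but do not ram it, and finish holding the push rod pressed home with the gripper, so that I can snap the circlip in above the washer; leave the other things on the bench where they are.

Things in the scene. Friction and masses are not known exactly. Their poses are not given: they have to be found in the camera images.
- vise: Blue bench vise, 80 mm jaws, bolted down. Origin on the bench below the middle of the jaw gap. x runs along the screw from the handle end to the fixed jaw, y along the jaws, z up. Jaw tops 142 mm up; the cylinder stands on the sleeve of the slide bar, 85 mm up. Front jaw spans x -62 to -28 mm, fixed jaw and body 17 to 113 mm, base lugs y +-75 mm.
- crank (a joint): Turn of the vise's handle bar (rad): 0 = long end straight up; grows clockwise seen from the handle end (looking along the vise's +x), the long end swinging down to the vise's -y side. Starts at 0 to 0.5; jaws touch the cylinder at about 1.05, tight at the stop at 1.40 (bar nearly level). Stiff: about 3 N at the ball end; stays where left.
- bar_end (a point): Centre of the 18 mm steel ball on the long end of the vise's handle bar, the place to take it: 98 mm from the screw axis. The bar is round, 9 mm thick, and turns in the vise's y-z plane, 145 mm from the vise origin towards -x; from that plane the jaw casting is over 75 mm away, the slide bar's collar 40 mm.
- screw_axis (a point): Point on the vise's screw axis in the plane of the handle bar, 70 mm above the bench; the bar turns about this point and the vise's x axis. Screw head there 27 mm diameter.
- jaw: The vise's moving front jaw with its 80 x 30 mm steel facing plate, which presses on the cylinder when the vise is tight. Origin and axes as the vise's, moved with the jaw by 0 to 1.3 mm along x; the plate's face lies at x -18 mm, 111 to 141 mm up.
- cylinder: Aluminium clutch master cylinder, 95 mm tall, loose, standing bore up between the vise jaws (34 mm across flats, 39 to 46 mm diameter at the mouth, oval flange 68 mm long along y, 71 to 80 mm up). Origin at the centre of its underside, z up along the bore. Mouth at 95 mm.
- seat (a point): Centre of the shoulder inside the cylinder's mouth, on the bore axis, 89 mm above the cylinder's underside, 6 mm below the rim, 174 mm above the bench. The push rod's washer seats on it. The recess above is 30 mm in diameter, flaring to 35 mm at the rim; the bore below is 20 mm.
- piston (a joint): How far the sprung brass piston is pressed down the bore (m): 0 = fully out, its flat crown 2 mm below the shoulder; 0.011 to 0.012 when the push rod's washer sits on the shoulder. The spring pushes back with 6.4 N at 0 and about 15 N there (800 N/m); the washer, not the piston, meets the hard stop.
- clevis (a point): Push rod: centre of the square steel fork (clevis) at its top, the place to grip, 81 mm above the ball tip on the rod's axis. Fork 16 x 16 mm across, 45 mm tall (58 to 103 mm above the tip), sides along the rod's x and y (z up along the rod); its upper 30 mm are two 5 mm cheeks square to x. Below it a 17 mm lock nut and 8 mm rod; about 97 g. It starts upright, ball end down in the block.
- pushrod: The push rod as a whole, 103 mm long; origin at the very bottom of its 9 mm ball end, z up along the rod.
- washer: The stop washer fixed on the push rod: 26 mm diameter, 2.5 mm thick; origin at the centre of its flat underside, 14 mm above the ball tip (67 mm below the clevis centre).
- block: Pine block, 70 x 150 x 35 mm high, fixed to the bench; origin at the centre of its underside. The push rod stands in its middle hole (12 mm diameter, 22 mm deep) with the washer resting on the block's top, 35 mm above the bench.
- ratchet: Black ratchet handle, 200 mm long, lying flat; leave alone.
- gauge: Yellow tyre tread gauge, 150 mm long, lying flat; leave alone.
- pliers: Red circlip pliers, 180 mm long, lying flat; leave alone.
- socket: Chrome spark plug socket, 25 mm diameter, 65 mm tall, standing; leave alone.
- funnel: Empty green plastic funnel, 104 mm diameter, 116 mm tall, standing mouth down; leave alone.
- fluid: White bottle of brake fluid, 62 mm diameter, 150 mm tall; leave alone.
- dish: Small steel dish, 86 mm diameter, 16 mm tall, with the circlip in it; leave alone.
Not all that is in view belongs to the job. What is shaped like the cylinder but purple is not meant.

How it is judged:
On the way, in this order (a step that is already met when the one before it is completed fails the run):
1. the vise is nipped up: bar turned to its tight end, jaws gripping the cylinder (value of joint crank above 1.25 rad and contact force between jaw and cylinder above 8 N), for 0.2 s.
2. the push rod is lifted clear of the block in the gripper (z of pushrod in the frame of block above 0.05 m and contact force between the fingers and pushrod above 1 N), for 0.2 s.
3. the push rod is pressed home: washer on the shoulder of the mouth, piston down (all of step 1 and value of joint piston above 0.01 m and z of washer in the frame of cylinder below 0.0902 m and horizontal distance between washer and seat below 0.003 m and angle between the z axis of pushrod and the z axis of cylinder, either way round below 0.08 rad and contact force between washer and cylinder above 1 N and contact force between the fingers and pushrod above 3 N), for 0.5 s.
At the end, for the whole second after the job is handed in: Last second: vise still tight (bar past 1.25 rad, jaw over 8 N on the upright cylinder); gripper alone holds the push rod still and home: piston down over 10 mm, washer within 1.2 mm of the shoulder and 3 mm of the axis, bearing over 1 N, rod within 0.08 rad, push under 60 N (all of step 3 and contact force between pushrod and cylinder below 60 N and contact force between each of the arm, the fingers and cylinder below 0.5 N and contact force between each of the arm, the fingers and vise below 0.5 N and contact force between pushrod and block below 0.1 N and contact force between pushrod and vise below 0.1 N and angle between cylinder's own z axis and vertical below 0.05 rad and z of cylinder in the frame of vise above 0.082 m and linear speed of pushrod below 0.02 m/s); the arm keeps its last pose, push and grip.
It fails at once if a bystander (ratchet handle, gauge, pliers, socket, funnel, bottle or dish) is moved over 30 mm (distance of any of ratchet, gauge, pliers, socket, funnel, fluid, dish from where it was at the start of the episode above 0.03 m).
It fails at once if the push rod is rammed into the cylinder (over 90 N) (contact force between pushrod and cylinder above 90 N).
It fails at once if the cylinder is lifted or knocked out of the vise (z of cylinder in the frame of vise above 0.095 m or angle between cylinder's own z axis and vertical above 0.3 rad).
It also fails if it takes over 58 s, if anything falls off the work surface, if the arm or the gripper's body presses on something with over 40 N, if the wrist force passes 120 N, or if a joint passes its speed limit or range.

## Working session

There is one attempt and no reset: what is moved stays moved. The work goes in short steps, Python scripts to look and compute and a shell command to move; the robot and the scene stay as the last step left them, time stands still between calls to the robot, and variables do not carry over. Pictures are saved under pics/ and viewed, and the job is handed in when it is done.

```bash
ls; mkdir -p pics; cat > h.py <<'E'
import numpy as np, cv2
from workcell import robot
def snap(n,fn):
    im,d=robot.read_camera(n); cv2.imwrite(fn,im[:,:,::-1]); return im,d
def und(n,d,u,v,w=2,c=None):
    c=c or robot.get_calibration(n)
    p=cv2.undistortPoints(np.array([[[u,v]]],float),np.array(c['K']),np.array(c['dist']))[0,0]
    z=np.median(d[int(v)-w:int(v)+w+1,int(u)-w:int(u)+w+1])
    X=np.array([p[0],p[1],1])*z
    return np.array(c['R']).T@(X-np.array(c['t']))
def proj(n,X,c=None):
    c=c or robot.get_calibration(n)
    r=cv2.Rodrigues(np.array(c['R']))[0]
    return cv2.projectPoints(np.array(X,float).reshape(-1,1,3),r,np.array(c['t'],float),np.array(c['K']),np.array(c['dist']))[0][:,0]
np.set_printoptions(precision=4,suppress=True)
E
python3 - <<'E'
from h import *
for n in ['scene','top','wrist']:
    snap(n,f'pics/{n}0.png')
    c=robot.get_calibration(n); print(n,(-np.array(c['R']).T@np.array(c['t'])),np.array(c['R'])[2])
    if n!='wrist':
      for th in ['vise','crank','bar_end','screw_axis','cylinder','seat','clevis','pushrod','washer','block']:
        r=robot.landmark_of(n,th); print(th,[(np.round(x['centre'],4).tolist(),round(x['p'],2)) for x in r[:3]])
print(robot.read_state())
E
```

```text
pics
scene [ 1.0425 -0.1879  0.9788] [-0.4551  0.1852 -0.871 ]
vise [([0.6646, 0.1746, 0.001], 0.96)]Traceback (most recent call last):
  File "<stdin>", line 7, in <module>
ValueError: it knows: bar_end, block, clevis, cylinder, dish, fluid, funnel, gauge, jaw, pliers, pushrod, ratchet, screw_axis, seat, socket, vise, washer
```

```bash
python3 - <<'E'
from h import *
for n in ['scene','top','wrist']:
    if n!='scene': snap(n,f'pics/{n}0.png')
    c=robot.get_calibration(n); print(n,(-np.array(c['R']).T@np.array(c['t'])),np.array(c['R'])[2])
    if n!='wrist':
      for th in ['vise','bar_end','screw_axis','cylinder','seat','clevis','pushrod','washer','block']:
        r=robot.landmark_of(n,th); print(th,[(np.round(x['centre'],4).tolist(),round(x['p'],2)) for x in r[:3]])
print(robot.read_state())
E
```

```text
scene [ 1.0425 -0.1879  0.9788] [-0.4551  0.1852 -0.871 ]
vise [([0.6646, 0.1746, 0.001], 0.96)]
bar_end [([0.5201, 0.1649, 0.1659], 0.75)]
screw_axis [([0.5209, 0.1893, 0.07], 0.49)]
cylinder [([0.6164, 0.0541, -0.0016], 0.71), ([0.6675, 0.1749, 0.0842], 0.68)]
seat [([0.6179, 0.0512, 0.0915], 0.96), ([0.6684, 0.1743, 0.1742], 0.63)]
clevis [([0.6554, -0.1645, -0.0001], 0.68), ([0.6557, -0.1654, 0.0977], 0.54)]
pushrod [([0.6574, -0.1635, 0.0223], 0.51)]
washer [([0.6583, -0.1685, 0.0383], 0.52), ([0.6553, -0.1642, 0.0229], 0.49)]
block [([0.6559, -0.1638, 0.0053], 0.95), ([0.4883, 0.4051, 0.0042], 0.72), ([0.6518, -0.1653, 0.098], 0.18)]
top [ 0.3392 -0.021   1.3462] [ 0.1859  0.0199 -0.9824]
vise [([0.6674, 0.1748, 0.0015], 0.65), ([0.6624, 0.177, 0.1799], 0.41)]
bar_end [([0.518, 0.1637, 0.1635], 0.62), ([0.4937, 0.4124, 0.0038], 0.57)]
screw_axis [([0.5241, 0.1905, 0.0735], 0.56), ([0.652, -0.1628, 0.0208], 0.47)]
cylinder [([0.6538, -0.1651, 0.0315], 0.7), ([0.6677, 0.1757, 0.0873], 0.65), ([0.613, 0.0518, 0.0007], 0.61)]
seat [([0.6656, 0.1771, 0.1774], 0.84), ([0.6178, 0.0538, 0.088], 0.52)]
clevis [([0.6562, -0.1686, 0.1026], 0.38)]
pushrod [([0.6558, -0.16, 0.0225], 0.44)]
washer []
block [([0.6547, -0.1665, -0.0007], 0.79)]
wrist [ 0.2318 -0.5589  0.3741] [-0.3085 -0.0806 -0.9478]
{'t': 1.1, 'joints': array([-1.3994,  0.1304,  1.4882, -0.    ,  1.523 , -0.0854]), 'joint_vel': array([ 0.0008,  0.0014,  0.0005, -0.001 ,  0.0009, -0.0004]), 'joint_torque': array([ -0.0005, -56.9335, -50.0874,  -0.0004,   0.0008,  -0.    ]), 'ee_pos': array([ 0.1524, -0.5803,  0.2313]), 'orientation': array([[ 0.    ,  0.254 , -0.9672],
       [-0.0001, -0.9672, -0.254 ],
       [-1.    ,  0.0001,  0.    ]]), 'wrist_force': array([-0.406 , -0.1272, -0.2605]), 'wrist_torque': array([ 0.0361,  0.0103, -0.0048]), 'gripper_width': 0.08545792247402546}
```

View pics/scene0.png

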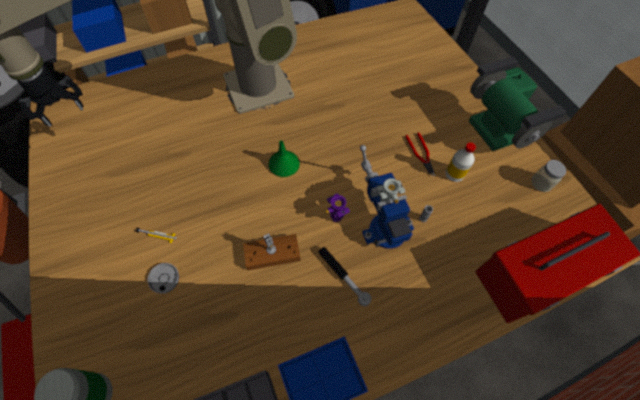

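View pics/top0.png

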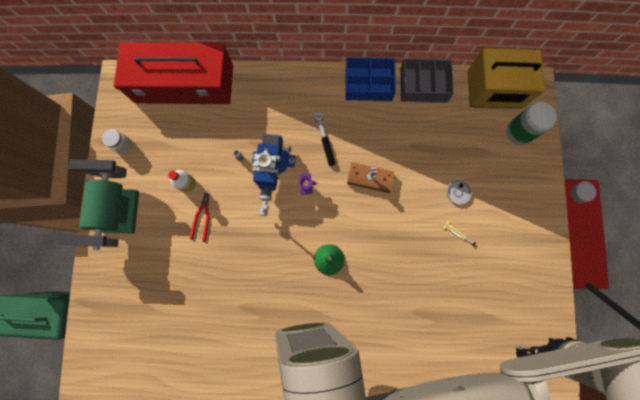

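View pics/wrist0.png

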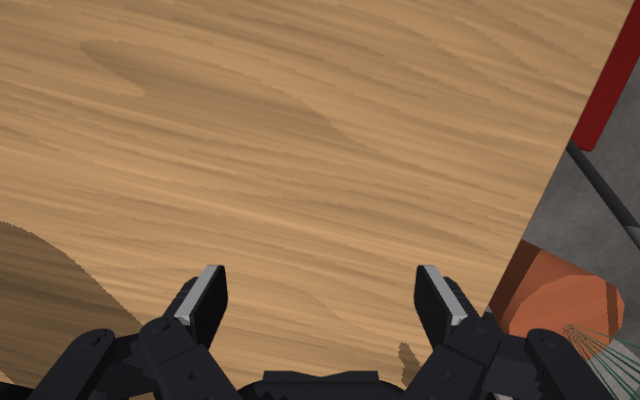

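Grey cylinder in the vise at scene (393,190) / top (265,158); purple look-alike at scene (337,208) / top (306,184), rejected by colour. Only one push rod is visible, in the block at scene (269,243). The handle bar ball is at scene (364,150); the rest of the bar runs from it to the screw head. The socket at (426,213) is the only thing a bar end might be confused with.

```bash
cat >> h.py <<'E'
def goto(p,yang):
    """plan: tool down, tool y along world angle yang; prints tool-frame units from the current state"""
    s=robot.read_state(); R=np.array(s['orientation']); p0=np.array(s['ee_pos'])
    sh=R.T@(np.array(p)-p0)/0.15
    y=np.array([np.cos(yang),np.sin(yang),0]); x=np.array([0,0,-1.]); Rt=np.c_[x,y,np.cross(x,y)]
    rv=cv2.Rodrigues(R.T@Rt)[0].ravel()/(np.pi/4)
    print('turn',rv,'shift',sh,'width',s['gripper_width'],'t',s['t'])
E
python3 - <<'E'
from h import *
im,d=snap('scene','pics/scene1.png')
for th in ['funnel','fluid','socket','pliers','ratchet','gauge','dish','jaw']:
    r=robot.landmark_of('scene',th); print(th,[(np.round(x['centre'],4).tolist(),round(x['p'],2)) for x in r[:2]])
cv2.imwrite('pics/crop1.png',cv2.resize(im[130:290,230:450],None,fx=3.6,fy=3.6,interpolation=cv2.INTER_CUBIC)[:,:,::-1])
goto([0.519,0.164,0.235],-0.105)
E
```

```text
funnel [([0.3718, -0.0289, 0.0015], 0.63), ([0.6561, -0.1637, 0.0201], 0.22)]
fluid [([0.6242, 0.4663, -0.0029], 0.65), ([0.4782, -0.4528, 0.003], 0.17)]
socket [([0.6558, -0.1644, 0.1002], 0.51), ([0.7187, 0.2887, -0.0017], 0.44)]
pliers [([0.4892, 0.406, 0.0068], 0.79)]
ratchet [([0.7757, -0.013, -0.003], 0.91)]
gauge [([0.4759, -0.4516, 0.0028], 0.77)]
dish [([0.6157, -0.4683, 0.0015], 0.81), ([0.6688, 0.1785, 0.1769], 0.44)]
jaw []
turn [-1.5393 -0.0001  0.0001] shift [-0.0245 -4.1785 -3.6241] width 0.08523283984708746 t 1.55
```

View pics/crop1.png

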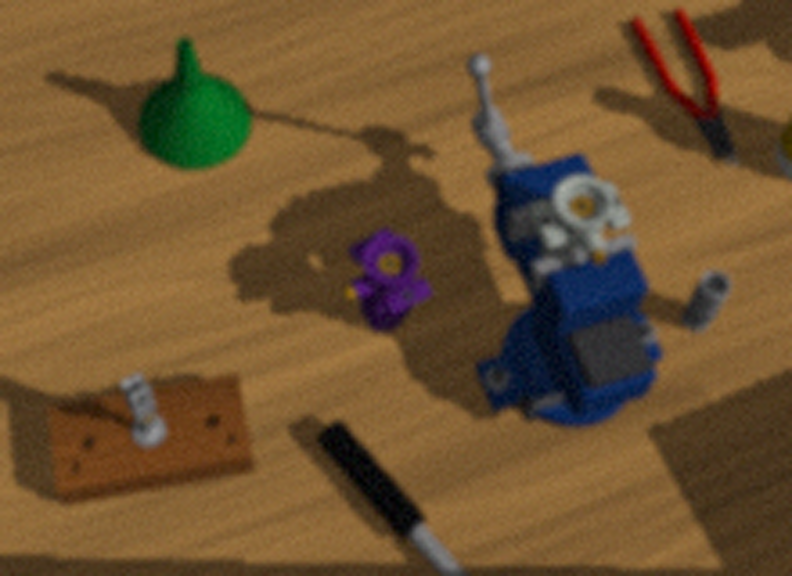

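The crop confirms it: the ball is at the crop's (479,62), the grey cylinder at (585,205) in the vise and the purple decoy at (388,275). Moving towards the bar.

```bash
python3 -m creep '[[0,0,0,0,-0.5,-0.44,1],[0,0,0,0,-1,-0.87,1],[0,0,0,0,-1,-0.87,1],[0,0,0,0,-1,-0.87,1],[0,0,0,0,-1,-0.87,1],[0,0,0,0,-1,-0.87,1]]'
python3 -m creep '[[0,0,0,0,-1,-0.87,1],[0,0,0,0,-1,-0.87,1],[0,0,0,0,-1,-0.87,1],[0,0,0,0,-1,-0.87,1],[0,0,0,0,-1,-0.87,1]]'
python3 -m creep '[[-0.9,0,0,0,-1,-0.87,1],[-0.9,0,0,0,-1,-0.87,1],[-0.9,0,0,0,-1,-0.87,1],[-0.9,0,0,0,-1,-0.87,1],[-0.9,0,0,0,-1,-0.87,1],[-0.9,0,0,0,-1,-0.87,1]]'
python3 -c "
from h import *
goto([0.519,0.164,0.235],-0.105)"
```

```text
t: 2.05
ee_pos: [0.2428, -0.3978, 0.2314]
orientation: [[0.001, 0.257, -0.966], [0.002, -0.966, -0.257], [-1.0, -0.001, -0.002]]
wrist_force: [-0.4, 0.3, 0.3]
gripper_width: 0.0855
t: 2.47
ee_pos: [0.3293, -0.2217, 0.2316]
orientation: [[0.001, 0.254, -0.967], [-0.0, -0.967, -0.254], [-1.0, 0.0, -0.001]]
wrist_force: [-0.0, -0.5, 0.1]
gripper_width: 0.0852
t: 2.97
ee_pos: [0.4185, -0.0409, 0.2316]
orientation: [[0.002, 0.828, -0.561], [0.002, -0.561, -0.828], [-1.0, 0.0, -0.002]]
wrist_force: [0.6, -0.6, 0.8]
gripper_width: 0.0857
turn [-0.6239 -0.003  -0.001 ] shift [-0.0191 -0.2109 -1.5065] width 0.08565643680940824 t 2.9667
```

```bash
python3 -m creep '[[-0.62,0,0,0,-0.1,-0.9,1],[-0.62,0,0,0,-0.1,-0.9,1],[-0.62,0,0,0,-0.1,-0.9,1],[-0.62,0,0,0,-0.1,-0.9,1],[-0.62,0,0,0,-0.1,-0.9,1],[-0.62,0,0,0,-0.1,-0.9,1]]'
python3 - <<'E'
from h import *
goto([0.519,0.164,0.235],-0.105)
im,d=snap('wrist','pics/wrist1.png')
for th in ['vise','bar_end','screw_axis','seat','cylinder']:
    r=robot.landmark_of('wrist',th); print(th,[(np.round(x['centre'],4).tolist(),round(x['p'],2)) for x in r[:3]])
E
```

```text
t: 3.47
ee_pos: [0.4814, 0.074, 0.231]
orientation: [[-0.001, 0.993, -0.121], [-0.0, -0.121, -0.993], [-1.0, -0.001, 0.001]]
wrist_force: [-0.5, -0.1, -0.0]
gripper_width: 0.0854
turn [-0.0204  0.0007  0.001 ] shift [-0.0269  0.1761 -0.6256] width 0.08535131087502974 t 3.4667
vise [([0.6671, 0.1804, -0.0019], 0.91)]
bar_end [([0.5239, 0.1616, 0.1696], 0.93)]
screw_axis [([0.5227, 0.1867, 0.0689], 0.81)]
seat [([0.6165, 0.0508, 0.086], 0.66), ([0.6682, 0.1745, 0.1752], 0.6)]
cylinder [([0.6163, 0.0554, -0.0024], 0.87)]
```

View pics/wrist1.png

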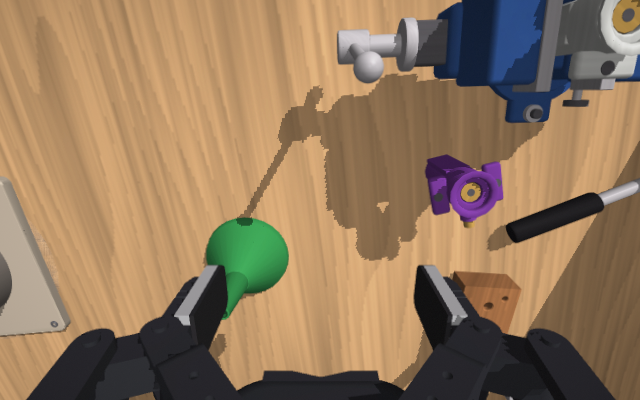

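The wrist picture shows the ball at (368,67), the screw head at (352,45), the collar at (408,43) and the purple decoy at (470,190). Next, depth on the ball and screw.

```bash
python3 - <<'E'
from h import *
im,d=snap('wrist','pics/w2.png'); c=robot.get_calibration('wrist')
C=-np.array(c['R']).T@np.array(c['t']); 
P=und('wrist',d,368,67,2,c); r=(P-C)/np.linalg.norm(P-C); print('ball',P+0.009*r)
for q in [(348,35),(348,45),(354,37),(407,30),(407,50),(455,20),(455,70),(550,40),(546,5),(556,70)]: print(q,und('wrist',d,*q,1,c))
# jaw/cyl world cloud of top cam region
im,d=robot.read_camera('top')
for b,box in {'cyl':(240,290,130,190)}.items(): pass
P=[];c=robot.get_calibration('top')
for u in range(235,300):
  for v in range(130,220):
    X=und('top',d,u,v,0,c)
    P.append(np.r_[X,u,v])
P=np.array(P)
m=(P[:,2]>0.165)&(P[:,2]<0.19); print('cyl rim',m.sum(),P[m].mean(0),P[m].min(0),P[m].max(0))
m=(P[:,2]>0.125)&(P[:,2]<0.147)
q=P[m][:,:2]; print('jaw tops',m.sum(),q.mean(0)); print(cv2.minAreaRect(q.astype(np.float32)))
E
```

```text
ball [0.5208 0.165  0.1659]
(348, 35) [0.5187 0.195  0.0818]
(348, 45) [0.5178 0.1874 0.0836]
(354, 37) [0.5233 0.1928 0.0823]
(407, 30) [0.5642 0.1921 0.0896]
(407, 50) [0.5636 0.1776 0.0893]
(455, 20) [0.6019 0.195  0.0893]
(455, 70) [0.6016 0.1582 0.0896]
(550, 40) [0.644  0.1693 0.1413]
(546, 5) [0.6402 0.1904 0.1409]
(556, 70) [0.6922 0.1488 0.0788]
cyl rim 205 [  0.6678   0.1776   0.1745 263.7268 159.1463] [  0.6464   0.1441   0.1651 254.     148.    ] [  0.7062   0.2099   0.1848 275.     166.    ]
jaw tops 287 [0.6969 0.1726]
((0.6842437386512756, 0.17565354704856873), (0.07866556942462921, 0.09239362925291061), 84.2227783203125)
```

```bash
python3 -c "
from h import *
goto([0.5208,0.165,0.235],-0.101); goto([0.5208,0.165,0.145],-0.101)"
```

```text
turn [-0.0269 -0.     -0.0005] shift [-0.0233  0.186  -0.6403] width 0.0853182519388295 t 3.8667
turn [-0.0269 -0.     -0.0005] shift [ 0.5767  0.1858 -0.6403] width 0.0853182519388295 t 3.8667
```

```bash
python3 -m creep '[[-0.027,0,0,0,0.1,-0.3,0.7],[-0.027,0,0,0,0.186,-0.64,0.7],[-0.027,0,0,0,0.186,-0.64,0.6],[-0.027,0,0,0.2,0.186,-0.64,0.6],[-0.027,0,0,0.4,0.186,-0.64,0.6],[-0.027,0,0,0.577,0.186,-0.64,0.6],[-0.027,0,0,0.577,0.186,-0.64,0.6]]'
python3 - <<'E'
from h import *
goto([0.5208,0.165,0.145],-0.101)
im,d=snap('wrist','pics/w3.png')
E
```

```text
t: 4.45
ee_pos: [0.5167, 0.1647, 0.1384]
orientation: [[-0.01, 0.995, -0.099], [-0.002, -0.099, -0.995], [-1.0, -0.009, 0.003]]
wrist_force: [-0.5, -0.0, -2.0]
gripper_width: 0.0511
turn [0.0019 0.004  0.012 ] shift [-0.0446  0.0264 -0.0043] width 0.05113773232871516 t 4.45
```

View pics/w3.png

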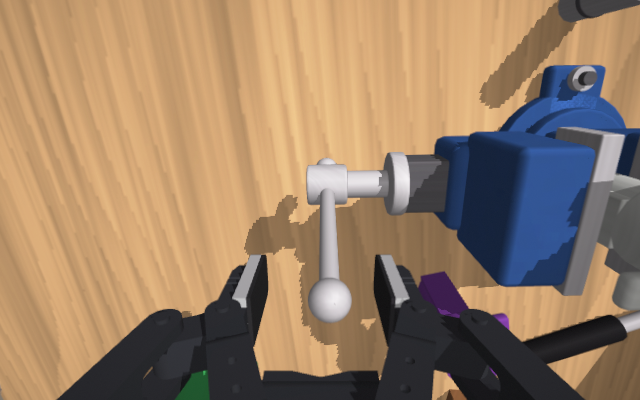

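The ball at (330,300) sits between the pads at (255,280) and (390,280), about centred. Closing.

```bash
python3 -m creep '[[0,0,0,-0.02,0.02,0,0.1],[0,0,0,-0.02,0.02,0,0],[0,0,0,-0.02,0.02,0,0],[0,0,0,-0.02,0.02,0,0],[0,0,0,-0.02,0.02,0,0],[0,0,0,-0.02,0.02,0,0]]'
python3 - <<'E'
from h import *
s=robot.read_state(); im,d=snap('wrist','pics/w4.png'); print(s['ee_pos'],s['wrist_force'],s['gripper_width'])
R=s['orientation'];p=s['ee_pos']
# arc rows from the current pose: ball about screw axis
ph0=np.arctan2(0.1895-0.165,0.096)
for dph in [0.2,0.4,0.6,0.8,1.0,1.1,1.15,1.2]:
    a=ph0+dph; f=lambda a:np.array([-0.098*np.sin(a)*0.1,-0.098*np.sin(a),0.098*np.cos(a)])
    print(round(a,2),R.T@(f(a)-f(ph0))/0.15)
E
```

```text
t: 5.0
ee_pos: [0.5213, 0.1657, 0.1512]
orientation: [[-0.005, 0.995, -0.098], [0.0, -0.098, -0.995], [-1.0, -0.005, 0.0]]
wrist_force: [-26.1, -2.7, 21.2]
gripper_width: 0.0143
[0.5213 0.1657 0.1512] [-26.0611  -2.7449  21.1908] 0.014318774482859866
0.45 [0.0447 0.0001 0.1231]
0.65 [0.1129 0.0003 0.2349]
0.85 [0.2019 0.0006 0.3308]
1.05 [0.308  0.001  0.4071]
1.25 [0.427  0.0015 0.4606]
1.35 [0.49   0.0018 0.4782]
1.4 [0.522  0.0019 0.4846]
1.45 [0.5543 0.002  0.4893]
```

View pics/w4.png

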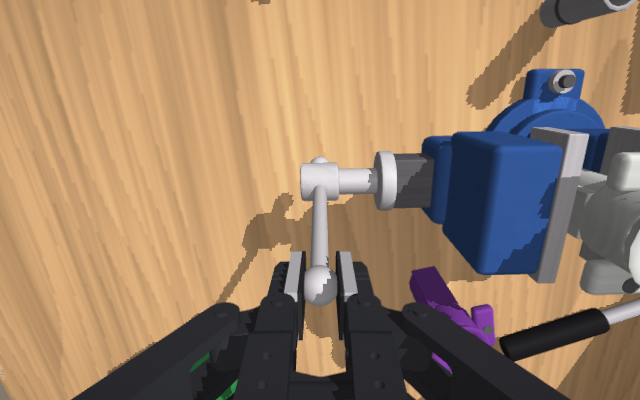

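```bash
python3 -m creep '[[0,0,0,0.03,-0.02,0,0.3],[0,0,0,0.05,-0.02,0,0.3],[0,0,0,0.05,-0.02,0,0.3],[0,0,0,0.05,-0.02,0,0.3]]'
python3 - <<'E'
from h import *
s=robot.read_state(); print(s['ee_pos'],s['wrist_force'],s['gripper_width'])
im,d=snap('wrist','pics/w5.png'); c=robot.get_calibration('wrist')
cv2.imwrite('pics/w5c.png',cv2.resize(im[220:400,220:440],None,fx=3.5,fy=3.5)[:,:,::-1])
print(robot.landmark_of('wrist','bar_end')[:2])
print(proj('wrist',[s['ee_pos'],s['ee_pos']-0.019*s['orientation'][:,0],[0.5208,0.165,0.166]],c))
E
```

```text
t: 5.38
ee_pos: [0.5216, 0.1658, 0.1413]
orientation: [[0.002, 0.995, -0.099], [0.0, -0.099, -0.995], [-1.0, 0.002, -0.001]]
wrist_force: [-0.3, 0.0, 0.0]
gripper_width: 0.0257
[0.5216 0.1658 0.1413] [-0.2822  0.0339  0.0221] 0.025746153671783616
[{'centre': [0.5243, 0.1611, 0.1686], 'p': 0.89}, {'centre': [0.7206, 0.2928, -0.0008], 'p': 0.48}]
[[320.8442 268.6995]
 [320.915  290.9817]
 [319.4176 300.4429]]
```

View pics/w5c.png

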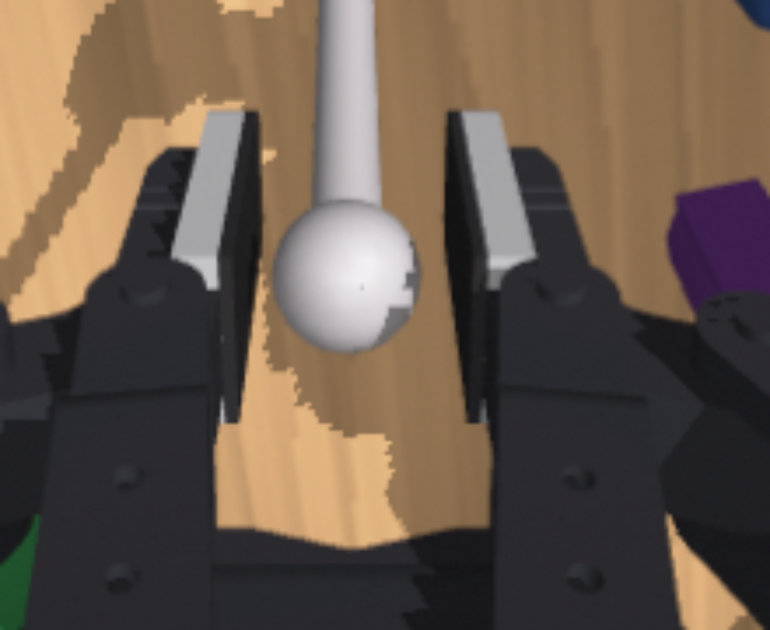

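```bash
python3 -m creep '[[0,0,0,0,-0.005,0,0],[0,0,0,0,-0.005,0,0],[0,0,0,0,-0.005,0,0],[0,0,0,0,-0.005,0,0]]'
python3 - <<'E'
from h import *
s=robot.read_state(); print(s['ee_pos'],s['wrist_force'],s['gripper_width'])
im,d=snap('wrist','pics/w6.png'); c=robot.get_calibration('wrist')
cv2.imwrite('pics/w6c.png',cv2.resize(im[220:400,220:440],None,fx=3.5,fy=3.5)[:,:,::-1])
print(robot.landmark_of('wrist','bar_end')[:2])
E
```

```text
t: 5.82
ee_pos: [0.5207, 0.1658, 0.1409]
orientation: [[0.002, 0.995, -0.099], [0.0, -0.099, -0.995], [-1.0, 0.002, -0.0]]
wrist_force: [2.9, -0.5, 2.7]
gripper_width: 0.0147
[0.5207 0.1658 0.1409] [ 2.9331 -0.508   2.653 ] 0.01469154990579172
[{'centre': [0.5242, 0.1609, 0.1699], 'p': 0.75}]
```

View pics/w6c.png

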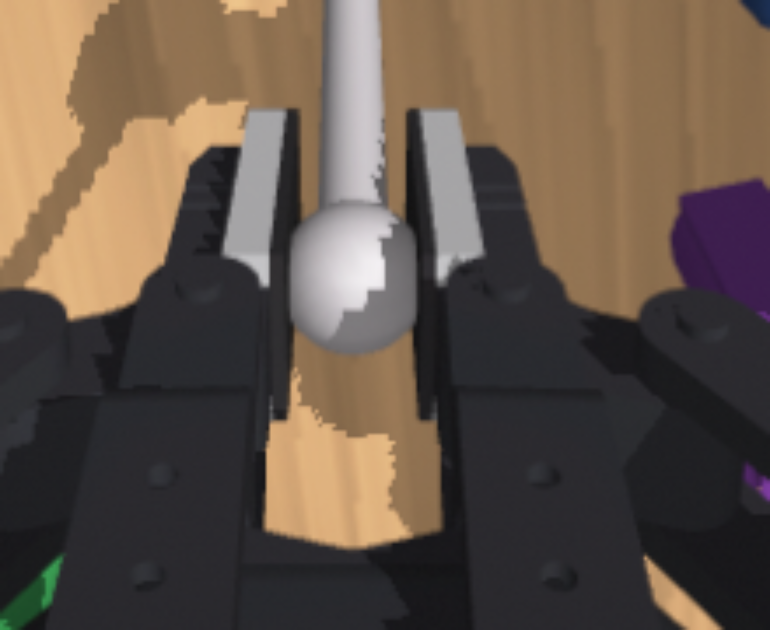

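Grip on the ball is good: pads either side of it and the side force nearly zero. Swinging the first half of the arc.

```bash
python3 -m creep '[[0,0,0,0.019,0,0.062,0],[0,0,0,0.045,0,0.123,0],[0,0,0,0.076,0,0.18,0],[0,0,0,0.113,0,0.234,0],[0,0,0,0.155,0,0.284,0],[0,0,0,0.202,0,0.329,0],[0,0,0,0.202,0,0.329,0]]'
python3 - <<'E'
from h import *
s=robot.read_state(); print(s['ee_pos'],s['wrist_force'],s['gripper_width'])
im,d=snap('wrist','pics/w7.png')
cv2.imwrite('pics/w7c.png',cv2.resize(im[100:400,170:500],None,fx=2,fy=2)[:,:,::-1])
E
```

```text
t: 6.5
ee_pos: [0.5172, 0.1157, 0.1102]
orientation: [[0.005, 0.995, -0.1], [0.0, -0.1, -0.995], [-1.0, 0.005, -0.001]]
wrist_force: [11.7, -0.8, -1.6]
gripper_width: 0.0147
[0.5172 0.1157 0.1102] [11.6609 -0.8148 -1.5687] 0.0146912648684961
```

View pics/w7c.png

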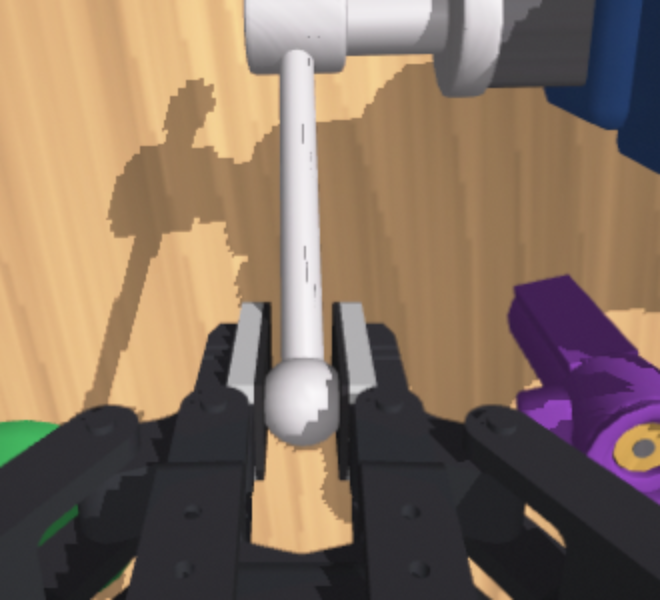

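Ball at (302,400) of the crop, still held; the side force is +12 N, so a small shift in tool y along with the second half.

```bash
python3 -m creep '[[0,0,0,0.051,0.015,0.04,0],[0,0,0,0.106,0.02,0.076,0],[0,0,0,0.164,0.022,0.106,0],[0,0,0,0.225,0.024,0.129,0],[0,0,0,0.288,0.026,0.147,0],[0,0,0,0.333,0.027,0.155,0],[0,0,0,0.333,0.027,0.155,0]]'
python3 - <<'E'
from h import *
s=robot.read_state(); print(s['ee_pos'],s['wrist_force'],s['gripper_width'])
im,d=snap('scene','pics/s8.png')
cv2.imwrite('pics/s8c.png',cv2.resize(im[120:270,280:450],None,fx=4,fy=4,interpolation=2)[:,:,::-1])
E
```

```text
t: 7.13
ee_pos: [0.5161, 0.0939, 0.0584]
orientation: [[-0.001, 0.995, -0.099], [0.002, -0.099, -0.995], [-1.0, -0.001, -0.002]]
wrist_force: [2.8, 5.0, -0.7]
gripper_width: 0.0148
[0.5161 0.0939 0.0584] [ 2.7858  5.0348 -0.6731] 0.014840381157858075
```

View pics/s8c.png

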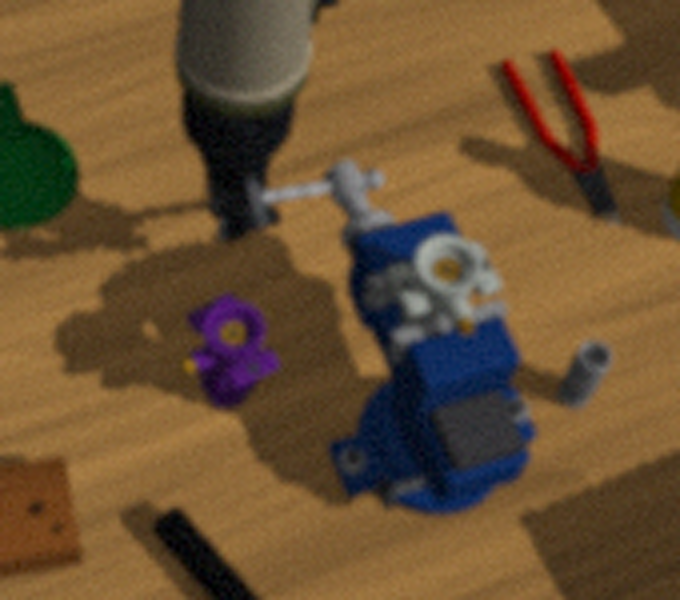

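```bash
python3 -m creep '[[0,0,0,0.03,0,0,0],[0,0,0,0.05,0,0,0],[0,0,0,0.06,0,0,0],[0,0,0,0.06,0,0,0]]'
python3 - <<'E'
from h import *
s=robot.read_state(); print(s['ee_pos'],s['wrist_force'],s['gripper_width'])
im,d=snap('wrist','pics/w9.png'); print(robot.landmark_of('wrist','bar_end')[:2],robot.landmark_of('wrist','screw_axis')[:2])
E
```

```text
t: 7.52
ee_pos: [0.5166, 0.0931, 0.054]
orientation: [[-0.001, 0.995, -0.098], [-0.0, -0.098, -0.995], [-1.0, -0.001, 0.0]]
wrist_force: [-19.5, -2.0, 37.7]
gripper_width: 0.0148
[0.5166 0.0931 0.054 ] [-19.5362  -1.9974  37.6958] 0.014810788727168971
[{'centre': [0.5165, 0.0862, 0.0902], 'p': 0.61}] []
```

View pics/w9.png

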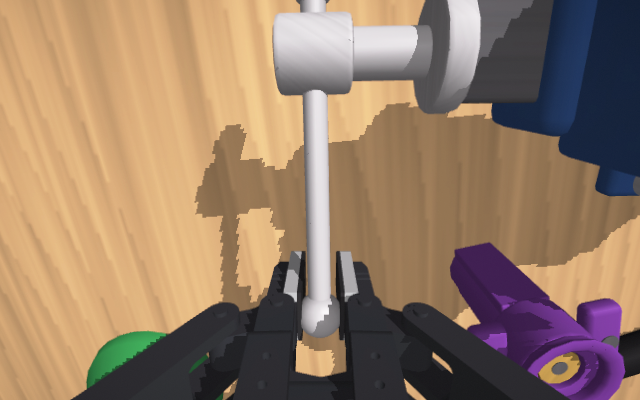

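Hard stop reached (38 N upward), bar at (318,200) runs level in the view. Releasing and lifting.

```bash
python3 -m creep '[[0,0,0,-0.03,0,0,0],[0,0,0,-0.03,0,0,0.4],[0,0,0,-0.03,0,0,0.4],[0,0,0,-0.03,0,0,0.4],[0,0,0,-0.03,0,0,0.4],[0,0,0,-0.3,0,0,0.4],[0,0,0,-0.6,0,0,0.5],[0,0,0,-0.9,0,0,0.6],[0,0,0,-1,0,0,0.6],[0,0,0,-1,0,0,0.6]]'
python3 - <<'E'
from h import *
s=robot.read_state(); print(s['ee_pos'],s['wrist_force'],s['gripper_width'])
im,d=snap('wrist','pics/w10.png'); print(robot.landmark_of('wrist','bar_end')[:2],robot.landmark_of('wrist','screw_axis')[:2],robot.landmark_of('wrist','seat')[:3])
c=robot.get_calibration('wrist'); np.savez('w10.npz',d=d)
goto([0.62,-0.16,0.23],-0.1)
E
```

```text
t: 8.5
ee_pos: [0.5202, 0.0933, 0.2077]
orientation: [[0.01, 0.995, -0.099], [0.001, -0.099, -0.995], [-1.0, 0.01, -0.002]]
wrist_force: [0.5, 0.6, 0.4]
gripper_width: 0.051
[0.5202 0.0933 0.2077] [0.5403 0.5995 0.3522] 0.0509662914056839
[{'centre': [0.518, 0.0886, 0.0903], 'p': 0.65}] [] [{'centre': [0.6183, 0.0504, 0.0861], 'p': 0.86}, {'centre': [0.6757, 0.1745, 0.1744], 'p': 0.56}, {'centre': [0.6673, 0.1774, -0.0015], 'p': 0.54}]
turn [0.0011 0.0007 0.0037] shift [-0.208   0.8576  1.6098] width 0.05111398700632901 t 8.7
```

View pics/w10.png

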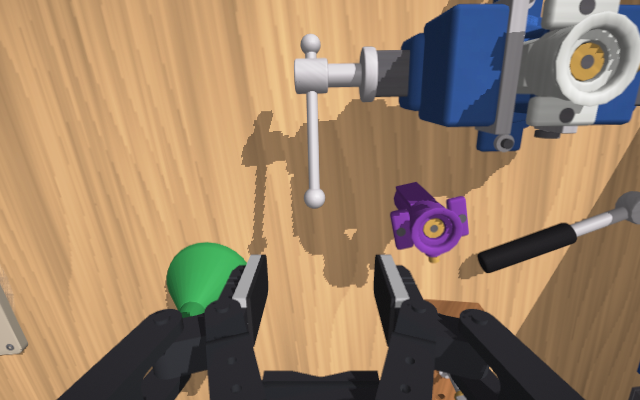

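Bar now lies nearly level, with the ball at (314,197); the jaws hold the grey cylinder at (590,60). On to the push rod.

```bash
python3 - <<'E'
from h import *
d=np.load('w10.npz')['d']; c=robot.get_calibration('wrist')
C=-np.array(c['R']).T@np.array(c['t'])
P=und('wrist',d,314,197,2,c); print('ball',P+0.009*(P-C)/np.linalg.norm(P-C))
P=und('wrist',d,311,72,2,c); print('screw top',P)
goto([0.65,-0.23,0.22],-0.1)
E
```

```text
ball [0.5099 0.0919 0.0793]
screw top [0.5178 0.1896 0.0744]
turn [0.0011 0.0007 0.0037] shift [-0.1418  1.103   2.0544] width 0.05111398700632901 t 8.7
```

```bash
python3 -m creep '[[0,0,0,-0.05,0.2,0.3,0.8],[0,0,0,-0.08,0.4,0.6,1],[0,0,0,-0.08,0.5,0.9,1],[0,0,0,-0.08,0.55,1,1],[0,0,0,-0.08,0.55,1,1],[0,0,0,-0.08,0.55,1,1]]'
python3 -m creep '[[0,0,0,-0.05,0.2,0.3,1],[0,0,0,-0.06,0.4,0.6,1],[0,0,0,-0.06,0.5,0.9,1],[0,0,0,-0.06,0.55,1,1],[0,0,0,-0.06,0.55,1,1],[0,0,0,-0.06,0.55,1,1]]'
python3 - <<'E'
from h import *
im,d=snap('wrist','pics/w11.png'); c=robot.get_calibration('wrist'); np.savez('w11.npz',d=d,R=c['R'],t=c['t'])
for th in ['clevis','pushrod','washer','block']:
    print(th,[(np.round(x['centre'],4).tolist(),round(x['p'],2)) for x in robot.landmark_of('wrist',th)[:2]])
goto([0.656,-0.165,0.22],-0.1)
E
```

```text
t: 9.2
ee_pos: [0.5833, -0.0668, 0.2102]
orientation: [[-0.004, 0.995, -0.103], [0.0, -0.103, -0.995], [-1.0, -0.004, -0.0]]
wrist_force: [0.1, 0.7, -1.5]
gripper_width: 0.0854
t: 9.7
ee_pos: [0.6507, -0.2226, 0.2192]
orientation: [[-0.004, 0.995, -0.101], [0.002, -0.101, -0.995], [-1.0, -0.004, -0.001]]
wrist_force: [-0.8, 0.7, -0.5]
gripper_width: 0.0856
clevis [([0.6557, -0.164, 0.1011], 0.78)]
pushrod [([0.4781, -0.4585, -0.0004], 0.64), ([0.659, -0.1629, 0.0248], 0.63)]
washer [([0.6545, -0.1636, 0.0343], 0.6)]
block [([0.6561, -0.1599, 0.0006], 0.67), ([0.4825, -0.4596, 0.0015], 0.36)]
turn [ 0.004  -0.0007  0.0006] shift [ 0.0131 -0.0034 -0.364 ] width 0.08532143922314765 t 9.95
```

View pics/w11.png

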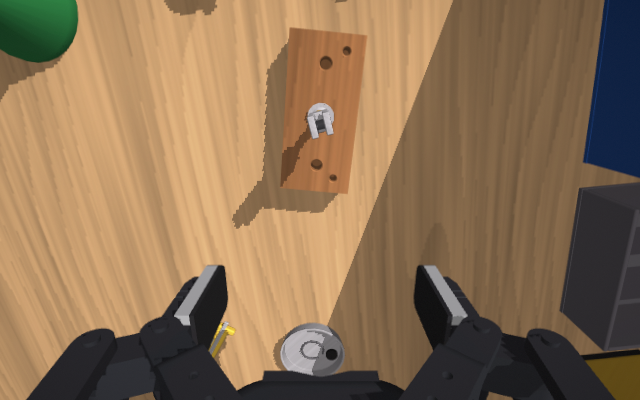

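```bash
python3 - <<'E'
from h import *
im=cv2.imread('pics/w11.png'); z=np.load('w11.npz'); d=z['d']; c=dict(robot.get_calibration('wrist')); c['R']=z['R'];c['t']=z['t']
cv2.imwrite('pics/w11c.png',cv2.resize(im[90:150,285:365],None,fx=9,fy=9,interpolation=2))
P=[]
for v in range(95,150):
  for u in range(295,345):
    X=und('wrist',d,u,v,0,c)
    if X[2]>0.112 and X[2]<0.14: P.append(X)
P=np.array(P); print(len(P),P.mean(0),P.max(0)); q=P[:,:2].astype(np.float32); print(cv2.minAreaRect(q))
B=[]
for v in range(20,200):
  for u in range(270,375):
    X=und('wrist',d,u,v,0,c)
    if 0.029<X[2]<0.041: B.append(X)
B=np.array(B); print('block',len(B),B[:,2].mean(),cv2.minAreaRect(B[:,:2].astype(np.float32)))
E
```

```text
426 [ 0.6558 -0.1612  0.123 ] [ 0.6646 -0.1527  0.1263]
((0.6559505462646484, -0.1614607721567154), (0.016255194321274757, 0.01618563011288643), 10.349933624267578)
block 10897 0.035762123760942406 ((0.6561214923858643, -0.16161313652992249), (0.15078967809677124, 0.07055378705263138), 79.07913970947266)
```

View pics/w11c.png

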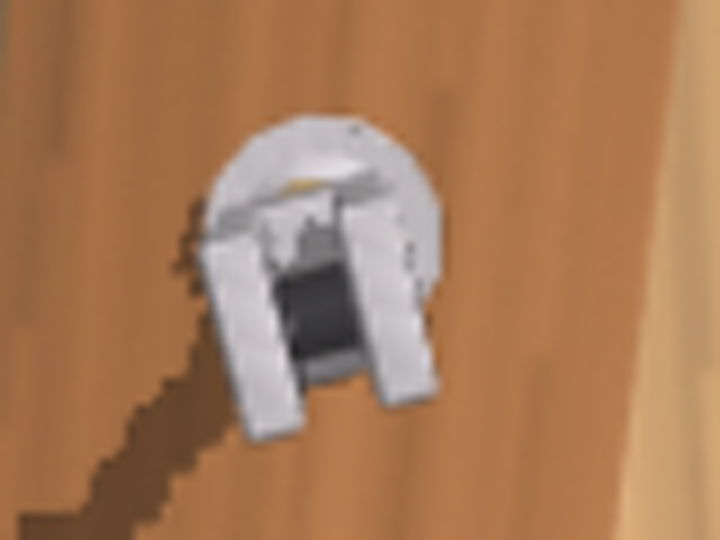

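The crop shows the two fork cheeks ((250,340) and (390,300)), with rod x at about +10.3° in world. The rod axis is at (0.656, -0.1615) and coincides with the block centre. Moving above it.

```bash
python3 -c "
from h import *
goto([0.656,-0.1615,0.2],0.1806)"
```

```text
turn [-0.3532 -0.0008  0.0005] shift [ 0.1464 -0.0056 -0.3871] width 0.08532143922314765 t 9.95
```

```bash
python3 -m creep '[[-0.15,0,0,0,0,-0.2,0.9],[-0.3,0,0,0.1,-0.006,-0.387,0.7],[-0.353,0,0,0.146,-0.006,-0.387,0.6],[-0.353,0,0,0.146,-0.006,-0.387,0.6],[-0.353,0,0,0.146,-0.006,-0.387,0.6]]'
python3 - <<'E'
from h import *
im,d=snap('wrist','pics/w12.png')
goto([0.656,-0.1615,0.083],0.1806)
E
```

```text
t: 10.37
ee_pos: [0.6558, -0.1624, 0.2001]
orientation: [[-0.001, 0.984, 0.177], [-0.0, 0.177, -0.984], [-1.0, -0.001, -0.0]]
wrist_force: [0.1, -0.8, 0.2]
gripper_width: 0.0509
turn [-0.0044  0.0007 -0.0005] shift [ 0.7852  0.0008 -0.0127] width 0.05102127862113239 t 10.4167
```

View pics/w12.png

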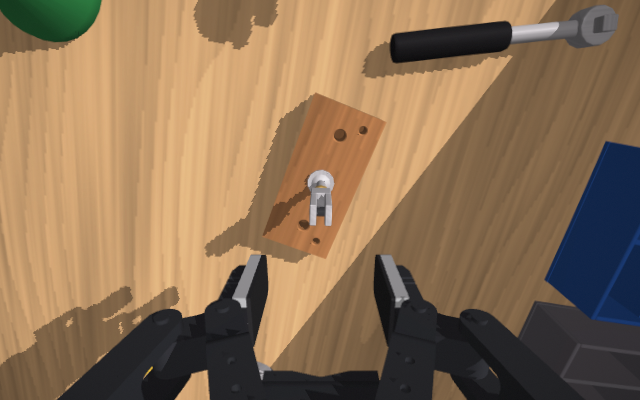

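Fork centred at column 320 and square to the pads. Descending and gripping.

```bash
python3 -m creep '[[0,0,0,0.2,0,-0.006,0.6],[0,0,0,0.4,0,-0.01,0.6],[0,0,0,0.6,0,-0.01,0.6],[0,0,0,0.75,0,-0.01,0.6],[0,0,0,0.785,0,-0.01,0.6],[0,0,0,0.785,0,-0.01,0.6]]'
python3 - <<'E'
from h import *
s=robot.read_state(); print(s['ee_pos'],s['wrist_force'])
im,d=snap('wrist','pics/w13.png')
cv2.imwrite('pics/w13c.png',cv2.resize(im[200:400,200:440],None,fx=3,fy=3)[:,:,::-1])
E
```

```text
t: 10.92
ee_pos: [0.6545, -0.1625, 0.0806]
orientation: [[-0.003, 0.984, 0.176], [0.001, 0.176, -0.984], [-1.0, -0.003, -0.002]]
wrist_force: [0.2, 0.6, 1.2]
gripper_width: 0.0512
[ 0.6545 -0.1625  0.0806] [0.1595 0.5582 1.1627]
```

View pics/w13c.png

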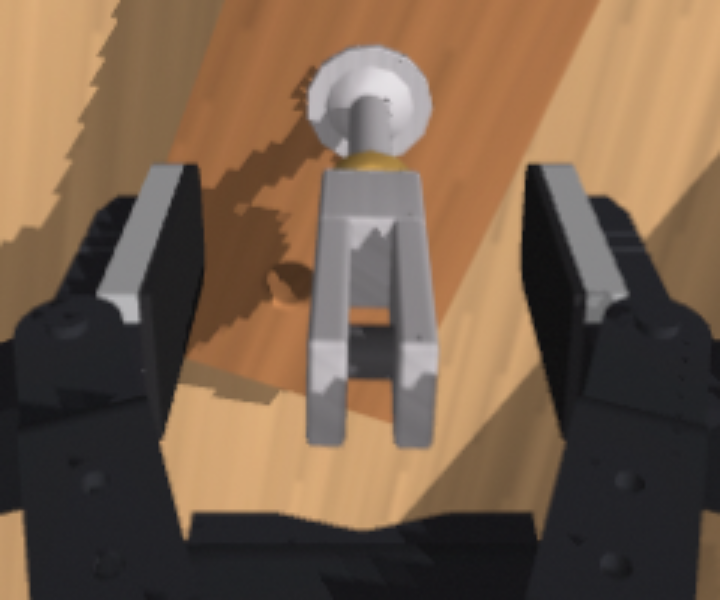

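Fork at (371,330) of the crop between pads at 200 and 525, within about 1 mm of centre. Closing.

```bash
python3 -m creep '[[0,0,0,0,0.003,0,0.6],[0,0,0,0,0.003,0,0.2],[0,0,0,0,0.003,0,0],[0,0,0,0,0.003,0,0],[0,0,0,0,0.003,0,0],[0,0,0,0,0.003,0,0],[0,0,0,0,0.003,0,0]]'
python3 - <<'E'
from h import *
s=robot.read_state(); print(s['ee_pos'],s['wrist_force'],s['gripper_width'])
im,d=snap('wrist','pics/w14.png')
cv2.imwrite('pics/w14c.png',cv2.resize(im[200:400,200:440],None,fx=3,fy=3)[:,:,::-1])
E
```

```text
t: 11.55
ee_pos: [0.6573, -0.1626, 0.084]
orientation: [[0.002, 0.984, 0.177], [-0.001, 0.177, -0.984], [-1.0, 0.002, 0.001]]
wrist_force: [-0.5, 0.8, 5.3]
gripper_width: 0.0156
[ 0.6573 -0.1626  0.084 ] [-0.4936  0.7598  5.2783] 0.015601496020157058
```

View pics/w14c.png

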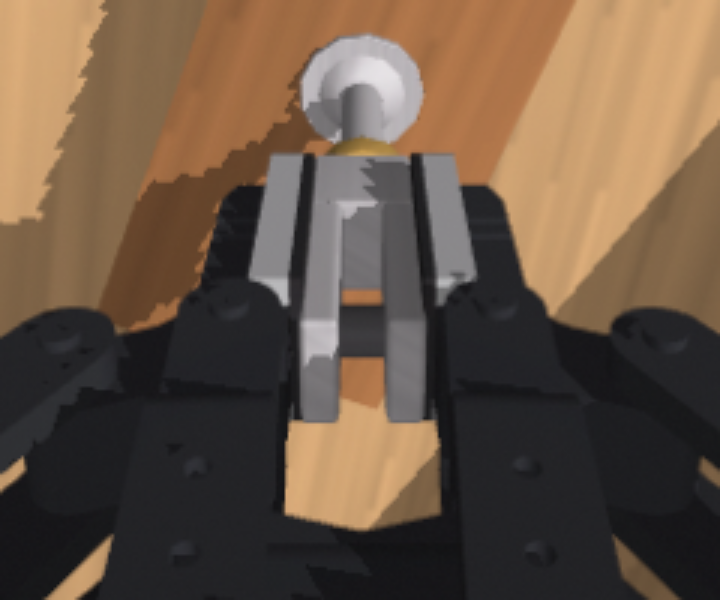

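Gripped at 15.6 mm, fork flat between the pads. Lifting straight up.

```bash
python3 -m creep '[[0,0,0,-0.1,0,0,0],[0,0,0,-0.25,0,0,0],[0,0,0,-0.5,0,0,0],[0,0,0,-0.75,0,0,0],[0,0,0,-1,0,0,0],[0,0,0,-1,0,0,0],[0,0,0,-1,0,0,0]]'
python3 -m creep '[[0,0,0,-0.2,0,0,0],[0,0,0,-0.3,0,0,0],[0,0,0,-0.4,0,0,0],[0,0,0,-0.4,0,0,0]]'
python3 - <<'E'
from h import *
s=robot.read_state(); print(s['ee_pos'],s['wrist_force'],s['gripper_width'])
im,d=snap('wrist','pics/w15.png'); c=robot.get_calibration('wrist'); np.savez('w15.npz',d=d,R=c['R'],t=c['t'],ee=s['ee_pos'],o=s['orientation'])
cv2.imwrite('pics/w15c.png',cv2.resize(im[200:400,200:440],None,fx=3,fy=3)[:,:,::-1])
for th in ['clevis','pushrod','washer']:
    print(th,[(np.round(x['centre'],4).tolist(),round(x['p'],2)) for x in robot.landmark_of('wrist',th)[:2]])
goto([0.667,0.176,0.28],0.1806)
E
```

```text
t: 12.18
ee_pos: [0.6583, -0.1628, 0.2378]
orientation: [[0.007, 0.984, 0.177], [-0.002, 0.177, -0.984], [-1.0, 0.007, 0.004]]
wrist_force: [-0.9, 0.6, -1.8]
gripper_width: 0.0153
t: 12.52
ee_pos: [0.657, -0.1624, 0.2951]
orientation: [[0.003, 0.984, 0.177], [-0.001, 0.177, -0.984], [-1.0, 0.003, 0.001]]
wrist_force: [0.4, -0.4, 0.1]
gripper_width: 0.0155
[ 0.657  -0.1624  0.2951] [ 0.4234 -0.4253  0.1388] 0.015510648578003014
clevis [([0.6548, -0.1619, 0.3144], 0.78), ([0.7766, -0.0116, -0.0032], 0.48)]
pushrod [([0.6556, -0.1637, 0.2349], 0.97)]
washer [([0.6556, -0.1654, 0.244], 0.94)]
turn [-0.003  -0.0022  0.0041] shift [ 0.0674  0.4751 -2.2036] width 0.015604020279993398 t 12.7167
```

View pics/w15c.png

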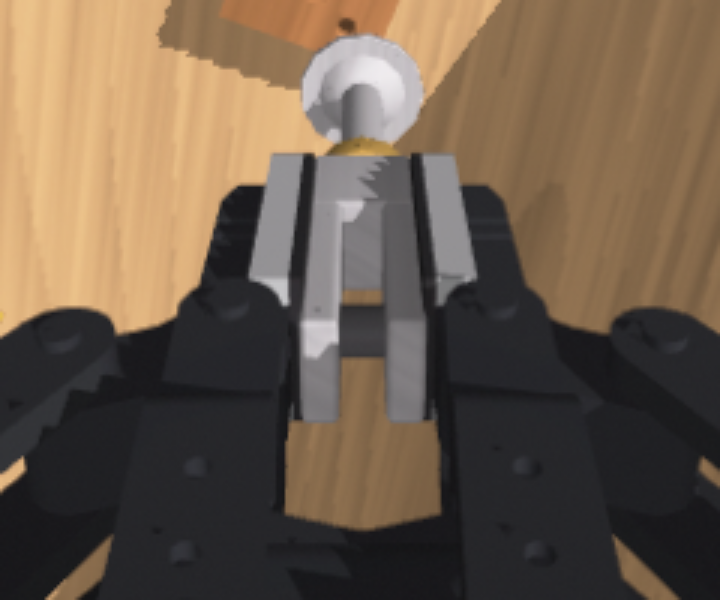

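Rod held upright, clear of the block, in the same pose as before the lift. Moving towards the vise, stopping short to look at the mouth and washer together.

```bash
python3 -m creep '[[0,0,0,0,0.06,-0.25,0],[0,0,0,0,0.12,-0.5,0],[0,0,0,0,0.18,-0.75,0],[0,0,0,0,0.2,-0.85,0],[0,0,0,0,0.2,-0.85,0],[0,0,0,0,0.2,-0.85,0]]'
python3 -m creep '[[0,0,0,0,0.06,-0.25,0],[0,0,0,0,0.12,-0.5,0],[0,0,0,0,0.16,-0.7,0],[0,0,0,0,0.17,-0.75,0],[0,0,0,0,0.17,-0.75,0],[0,0,0,0,0.17,-0.75,0]]'
python3 - <<'E'
from h import *
s=robot.read_state(); print(s['ee_pos'],s['wrist_force'],s['gripper_width'])
im,d=snap('wrist','pics/w16.png'); c=robot.get_calibration('wrist'); np.savez('w16.npz',d=d,R=c['R'],t=c['t'],ee=s['ee_pos'],o=s['orientation'])
for th in ['seat','cylinder','clevis','pushrod','washer']:
    print(th,[(np.round(x['centre'],4).tolist(),round(x['p'],2)) for x in robot.landmark_of('wrist',th)[:2]])
E
```

```text
t: 13.22
ee_pos: [0.6627, -0.0306, 0.2907]
orientation: [[-0.002, 0.984, 0.179], [-0.0, 0.179, -0.984], [-1.0, -0.002, -0.0]]
wrist_force: [0.9, -0.6, -0.9]
gripper_width: 0.0154
t: 13.72
ee_pos: [0.6684, 0.0823, 0.2916]
orientation: [[-0.001, 0.984, 0.177], [-0.001, 0.177, -0.984], [-1.0, -0.001, 0.001]]
wrist_force: [-0.2, -0.2, -0.9]
gripper_width: 0.0152
[0.6684 0.0823 0.2916] [-0.1751 -0.1971 -0.9451] 0.015234172477517252
seat [([0.6152, 0.0499, 0.0863], 0.76), ([0.669, 0.1788, 0.1707], 0.69)]
cylinder [([0.6646, 0.1767, 0.0852], 0.97), ([0.6161, 0.0534, -0.0021], 0.96)]
clevis [([0.6674, 0.0825, 0.3121], 0.81)]
pushrod [([0.6644, 0.0826, 0.2307], 0.84)]
washer [([0.6677, 0.0827, 0.2402], 0.95)]
```

View pics/w16.png

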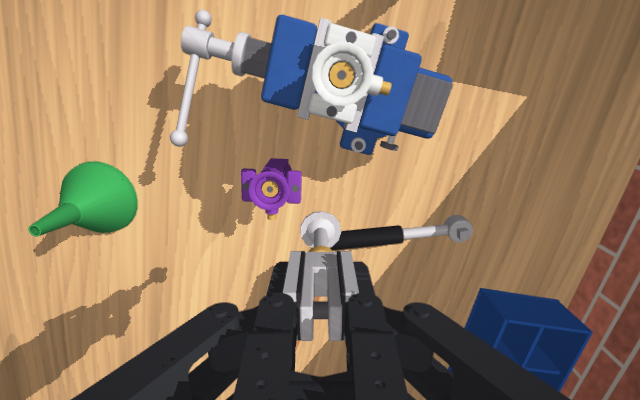

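Grey mouth at (343,75) clear below, held washer at (320,230), purple decoy at (270,188). Fitting the rim and washer from depth.

```bash
cat > m.py <<'E'
from h import *
def cloud(n,d,c,u0,u1,v0,v1):
    u,v=np.meshgrid(np.arange(u0,u1),np.arange(v0,v1)); uv=np.stack([u.ravel(),v.ravel()],1).astype(float)
    p=cv2.undistortPoints(uv[:,None],np.array(c['K']),np.array(c['dist']))[:,0]
    z=d[v.ravel(),u.ravel()]; X=np.c_[p,np.ones(len(p))]*z[:,None]
    return (X-np.array(c['t']))@np.array(c['R']),uv,z>0
def rim(n,d,c,box):
    P,uv,ok=cloud(n,d,c,*box); 
    m=ok&(P[:,2]>0.174)&(P[:,2]<0.188); Q=P[m]
    top=np.median(Q[:,2][Q[:,2]>np.percentile(Q[:,2],50)]); m=ok&(abs(P[:,2]-top)<0.003); Q=P[m]
    (cx,cy),r=cv2.minEnclosingCircle(Q[:,:2].astype(np.float32)); print('rim z',top,'c',cx,cy,'r',r,len(Q))
    return Q
E
python3 - <<'E'
from m import *
z=np.load('w16.npz'); d=z['d']; c=dict(robot.get_calibration('wrist')); c['R']=z['R'];c['t']=z['t']
Q=rim('wrist',d,c,(305,380,35,110))
P,uv,ok=cloud('wrist',d,c,295,345,205,248)
ee=z['ee']; q=P-ee; print('near depth hist',np.histogram(P[ok&(P[:,2]>0.2)][:,2],bins=np.arange(0.23,0.30,0.004)))
m=ok&(P[:,2]>0.238)&(P[:,2]<0.254); W=P[m]; print(len(W),np.median(W[:,2]),cv2.minEnclosingCircle(W[:,:2].astype(np.float32)), uv[m].min(0),uv[m].max(0))
print(ee)
# undistorted two-sided check: project axis points
for dz in [0.1,0.05,0.03,-0.019]: print(dz,proj('wrist',[ee-np.array([0,0,dz-0.0])],c) if 0 else '')
t,_=0,0
im,dt=robot.read_camera('top'); ct=robot.get_calibration('top'); rim('top',dt,ct,(240,300,130,185))
im,dt=robot.read_camera('scene'); ct=robot.get_calibration('scene'); rim('scene',dt,ct,(370,415,165,215))
E
```

```text
rim z 0.18041265883761468 c 0.6673173904418945 0.17719480395317078 r 0.022027986124157906 1599
near depth hist (array([  0,   0,   0, 569, 392,  35,  36,  38,  43,  47,  23,   0,   6,
        18,   0,   0,   0]), array([0.23 , 0.234, 0.238, 0.242, 0.246, 0.25 , 0.254, 0.258, 0.262,
       0.266, 0.27 , 0.274, 0.278, 0.282, 0.286, 0.29 , 0.294, 0.298]))
996 0.24576399289300743 ((0.6686411499977112, 0.08158194273710251), 0.013224232941865921) [301. 211.] [341. 247.]
[0.6684 0.0823 0.2916]
0.1 
0.05 
0.03 
-0.019 
rim z 0.18081264246879578 c 0.6675382256507874 0.17917819321155548 r 0.0221893060952425 68
rim z 0.17988515492905638 c 0.6672035455703735 0.17587947845458984 r 0.022329183295369148 102
```

```bash
python3 -c "
from h import *
goto([0.6671,0.1779,0.292],0.1806)"
```

```text
turn [-0.0044  0.0001 -0.0001] shift [ 0.0027  0.1024 -0.6249] width 0.01514522470193783 t 14.1167
```

```bash
python3 -m creep '[[0,0,0,0,0.04,-0.25,0],[0,0,0,0,0.08,-0.5,0],[0,0,0,0,0.102,-0.625,0],[0,0,0,0,0.102,-0.625,0],[0,0,0,0,0.102,-0.625,0],[0,0,0,0,0.102,-0.625,0]]'
python3 - <<'E'
from m import *
s=robot.read_state(); c=robot.get_calibration('wrist'); print(s['ee_pos'],s['wrist_force'],s['gripper_width'])
im,d=snap('wrist','pics/w17.png');  np.savez('w17.npz',d=d,R=c['R'],t=c['t'],ee=s['ee_pos'],o=s['orientation'])
cv2.imwrite('pics/w17c.png',cv2.resize(im[130:310,210:430],None,fx=3.5,fy=3.5)[:,:,::-1])
rim('wrist',d,c,(260,380,150,260))
P,uv,ok=cloud('wrist',d,c,295,345,205,248)
m=ok&(P[:,2]>0.238)&(P[:,2]<0.254); W=P[m]; print(len(W),np.median(W[:,2]),cv2.minEnclosingCircle(W[:,:2].astype(np.float32)))
E
```

```text
t: 14.62
ee_pos: [0.6669, 0.1781, 0.2923]
orientation: [[-0.0, 0.984, 0.177], [-0.001, 0.177, -0.984], [-1.0, -0.0, 0.001]]
wrist_force: [-0.5, 0.7, -2.3]
gripper_width: 0.0151
[0.6669 0.1781 0.2923] [-0.5025  0.6718 -2.3344] 0.015138166833354182
rim z 0.18014190805131564 c 0.6671295166015625 0.1777442991733551 r 0.022071121260523796 909
997 0.24627506844509411 ((0.6670644879341125, 0.17800354957580566), 0.013223469257354736)
```

View pics/w17c.png

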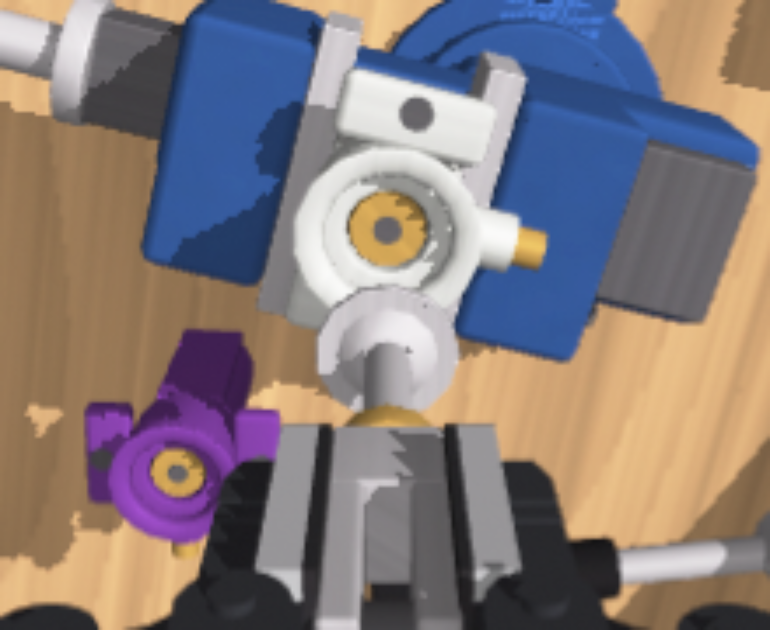

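Rim and washer centres agree within 0.3 mm. Descending 50 mm and re-checking.

```bash
python3 -m creep '[[0,0,0,0.1,0,0,0],[0,0,0,0.2,0,0,0],[0,0,0,0.28,0,0,0],[0,0,0,0.33,0,0,0],[0,0,0,0.33,0,0,0],[0,0,0,0.33,0,0,0]]'
python3 - <<'E'
from m import *
s=robot.read_state(); c=robot.get_calibration('wrist'); print(s['ee_pos'],s['wrist_force'],s['gripper_width'])
im,d=snap('wrist','pics/w18.png')
cv2.imwrite('pics/w18c.png',cv2.resize(im[130:310,210:430],None,fx=3.5,fy=3.5)[:,:,::-1])
rim('wrist',d,c,(260,380,180,260))
P,uv,ok=cloud('wrist',d,c,290,350,205,248)
m=ok&(P[:,2]>0.189)&(P[:,2]<0.206); W=P[m]; print(len(W),np.median(W[:,2]),cv2.minEnclosingCircle(W[:,:2].astype(np.float32)))
snap('scene','pics/s18.png'); im=cv2.imread('pics/s18.png'); cv2.imwrite('pics/s18c.png',cv2.resize(im[130:250,320:460],None,fx=5,fy=5,interpolation=2))
E
```

```text
t: 15.17
ee_pos: [0.6667, 0.1782, 0.2424]
orientation: [[-0.001, 0.984, 0.177], [-0.0, 0.177, -0.984], [-1.0, -0.001, 0.0]]
wrist_force: [0.9, -0.5, -0.3]
gripper_width: 0.015
[0.6667 0.1782 0.2424] [ 0.9096 -0.5293 -0.2677] 0.014989628283147515
rim z 0.18025877943393273 c 0.6668949723243713 0.17749382555484772 r 0.02223350666463375 1263
1011 0.1965367019790778 ((0.6666184067726135, 0.17807172238826752), 0.013109567575156689)
```

View pics/w18c.png

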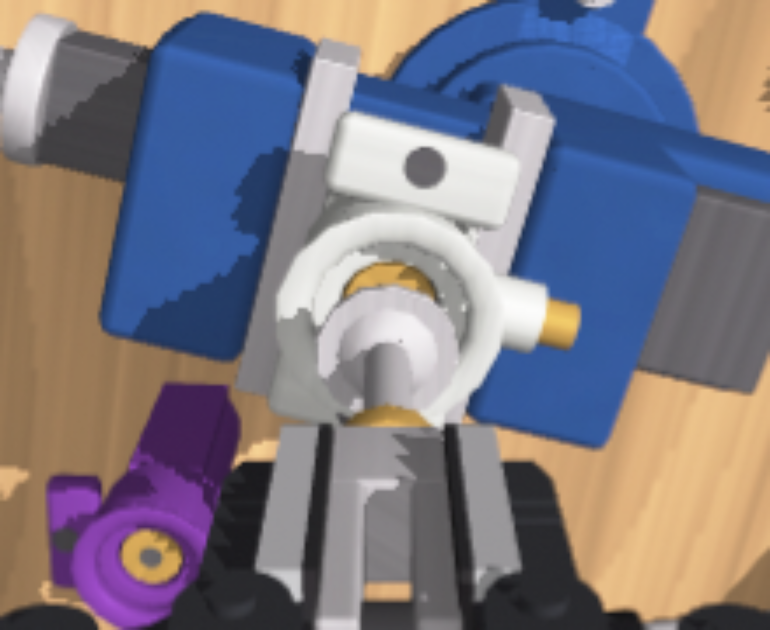

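View pics/s18c.png

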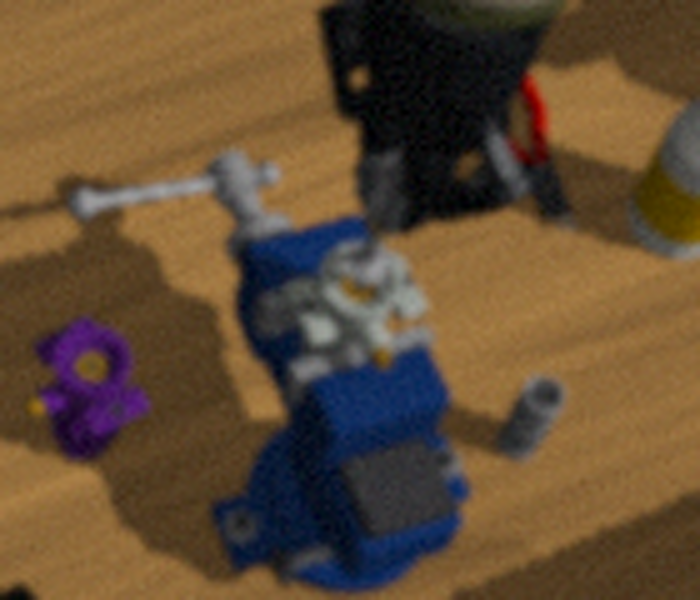

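Washer is over the mouth, centred within about 0.6 mm. Lowering gently onto the piston.

```bash
python3 -m creep '[[0,0,0,0.03,0,0.002,0],[0,0,0,0.05,0,0.002,0],[0,0,0,0.07,0,0.002,0],[0,0,0,0.085,0,0.002,0],[0,0,0,0.1,0,0.002,0],[0,0,0,0.1,0,0.002,0]]'
python3 -m creep '[[0,0,0,0.006,0,0,0],[0,0,0,0.012,0,0,0],[0,0,0,0.018,0,0,0],[0,0,0,0.024,0,0,0],[0,0,0,0.024,0,0,0],[0,0,0,0.024,0,0,0]]'
```

```text
t: 15.77
ee_pos: [0.6674, 0.1786, 0.2294]
orientation: [[0.002, 0.984, 0.177], [0.0, 0.177, -0.984], [-1.0, 0.002, 0.0]]
wrist_force: [-2.0, -1.1, 8.3]
gripper_width: 0.0154
t: 16.27
ee_pos: [0.6675, 0.1786, 0.2269]
orientation: [[0.003, 0.984, 0.177], [0.0, 0.177, -0.984], [-1.0, 0.003, 0.0]]
wrist_force: [-3.6, -1.1, 11.3]
gripper_width: 0.0151
```

Contact with spring force rising as expected. Continuing in small steps.

```bash
python3 -m creep '[[0,0,0,0.01,0,0,0],[0,0,0,0.02,0,0,0],[0,0,0,0.03,0,0,0],[0,0,0,0.03,0,0,0],[0,0,0,0.03,0,0,0]]'
python3 -m creep '[[0,0,0,0.007,0,0,0],[0,0,0,0.014,0,0,0],[0,0,0,0.014,0,0,0],[0,0,0,0.014,0,0,0]]'
```

```text
t: 16.68
ee_pos: [0.6676, 0.1786, 0.2232]
orientation: [[0.004, 0.984, 0.177], [0.001, 0.177, -0.984], [-1.0, 0.004, 0.0]]
wrist_force: [-4.6, -0.6, 14.3]
gripper_width: 0.0154
t: 17.02
ee_pos: [0.6678, 0.1787, 0.223]
orientation: [[0.005, 0.984, 0.178], [0.001, 0.178, -0.984], [-1.0, 0.005, 0.0]]
wrist_force: [-9.8, -1.6, 22.6]
gripper_width: 0.0146
```

```bash
python3 -m creep '[[0,0,0,0.004,-0.004,0,0],[0,0,0,0.008,-0.007,0,0],[0,0,0,0.008,-0.007,0,0],[0,0,0,0.008,-0.007,0,0]]'
python3 - <<'E'
from m import *
s=robot.read_state(); c=robot.get_calibration('wrist'); print(s['ee_pos'],s['wrist_force'],s['gripper_width'])
im,d=snap('wrist','pics/w19.png')
cv2.imwrite('pics/w19c.png',cv2.resize(im[180:310,250:410],None,fx=4.8,fy=4.5)[:,:,::-1])
rim('wrist',d,c,(260,380,190,260))
P,uv,ok=cloud('wrist',d,c,290,350,205,248)
m=ok&(P[:,2]>0.1735)&(P[:,2]<0.1785); W=P[m]; print(len(W),np.median(W[:,2]),cv2.minEnclosingCircle(W[:,:2].astype(np.float32)))
for th in ['seat','washer','clevis']:
    print(th,[(np.round(x['centre'],4).tolist(),round(x['p'],2)) for x in robot.landmark_of('wrist',th)[:2]])
print(robot.read_state()['wrist_force'])
E
```

```text
t: 17.35
ee_pos: [0.6676, 0.1787, 0.2229]
orientation: [[0.007, 0.984, 0.178], [0.001, 0.178, -0.984], [-1.0, 0.008, 0.0]]
wrist_force: [-7.3, -2.2, 25.6]
gripper_width: 0.0151
[0.6676 0.1787 0.2229] [-7.3346 -2.1511 25.5595] 0.015112815541835578
rim z 0.17999208318215498 c 0.6671972274780273 0.1776043176651001 r 0.022215135395526886 1842
1133 0.17649717323990638 ((0.6688950657844543, 0.17725330591201782), 0.01781311072409153)
seat [([0.6182, 0.051, 0.085], 0.8)]
washer [([0.6669, 0.1751, 0.176], 0.61), ([0.6664, 0.1767, 0.0015], 0.2)]
clevis [([0.6642, 0.1796, 0.242], 0.95)]
[-8.1426 -1.5488 25.2961]
```

View pics/w19c.png

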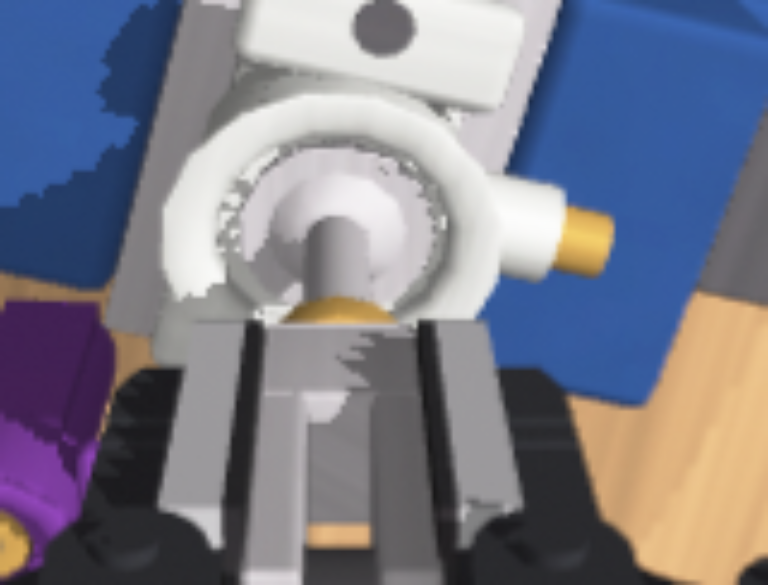

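Washer is down inside the recess at (340,230), level, with its top at z 0.1765, so its underside is on the shoulder at 0.174. Holding to check it is steady.

```bash
python3 -m creep '[[0,0,0,0,-0.004,0,0],[0,0,0,0,-0.004,0,0],[0,0,0,0,-0.004,0,0],[0,0,0,0,-0.004,0,0],[0,0,0,0,-0.004,0,0],[0,0,0,0,-0.004,0,0],[0,0,0,0,-0.004,0,0],[0,0,0,0,-0.004,0,0]]'
python3 - <<'E'
from m import *
c=robot.get_calibration('wrist'); im,d=snap('wrist','pics/w20.png')
P,uv,ok=cloud('wrist',d,c,298,343,212,242)
for lo,hi in [((300,318),'L'),((325,341),'R')]:
    u0,u1=lo
    m=ok&(P[:,2]>0.1735)&(P[:,2]<0.1795)&(uv[:,0]>=u0)&(uv[:,0]<u1); print(hi,m.sum(),np.median(P[m][:,2]))
im,d=snap('scene','pics/s20.png'); print([ (th,np.round(robot.landmark_of('scene',th)[0]['centre'],3).tolist()) for th in ['bar_end','screw_axis','cylinder'] if robot.landmark_of('scene',th)])
cv2.imwrite('pics/s20c.png',cv2.resize(im[130:250,320:460],None,fx=5,fy=5,interpolation=2)[:,:,::-1])
s=robot.read_state(); print(s['ee_pos'],s['wrist_force'],s['t'],s['joint_vel'])
E
```

```text
t: 18.22
ee_pos: [0.6674, 0.1786, 0.2229]
orientation: [[0.008, 0.984, 0.178], [0.001, 0.178, -0.984], [-1.0, 0.008, 0.0]]
wrist_force: [-4.8, -1.0, 24.4]
gripper_width: 0.0156
L 437 0.17670706570963052
R 401 0.1768398563380667
[('bar_end', [0.515, 0.093, 0.084]), ('cylinder', [0.666, 0.178, 0.086])]
[0.6674 0.1786 0.223 ] [-5.054  -1.1424 23.7745] 18.5667 [-0.0009  0.     -0.0004 -0.0001  0.0014  0.0018]
```

View pics/s20c.png

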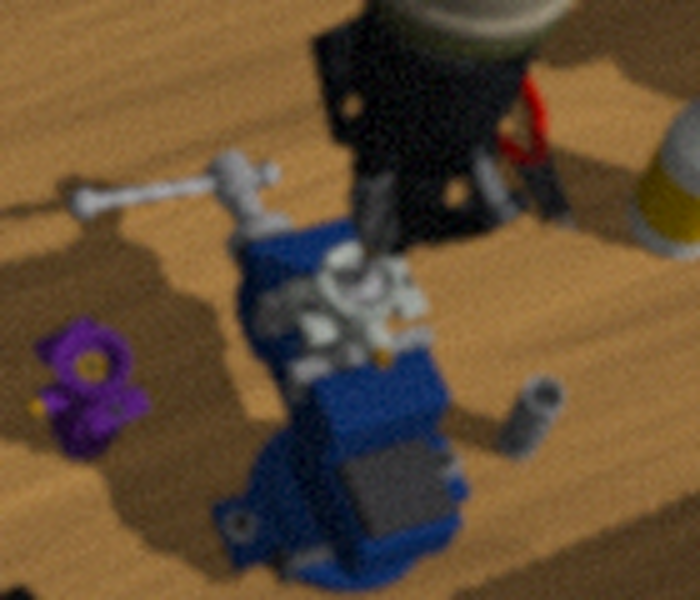

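Steady and seated flat, bar still level at (150,190), nothing else moved. Handing in.

```bash
python3 -c "
from h import *
print(robot.job_done()); s=robot.read_state(); print(s['t'],s['ee_pos'],s['wrist_force'],s['gripper_width'])"
```

```text
the job is handed in; nothing more can be done
None
the job is handed in; nothing more can be done
```

The vise is tight and the push rod is held pressed home in the cylinder. I handed the job in at about 18.6 s; no verdict came back.

**What I did:**
- **Vise:** I turned the bar clockwise by its ball end to the hard stop, which gave 38 N of resistance at the wrist.
- **Lift:** I gripped the rod by the fork and lifted it straight out of the block.
- **Press:** I centred it over the grey cylinder, not the purple look-alike, and pressed it down in small steps.

**Last checks, before hand-in:**
- **Seating:** the washer's top was at z = 0.1765–0.1768 m, level left to right to about 0.1 mm. That puts its underside on the shoulder at 0.174 m.
- **Alignment:** the washer was about 0.6 mm off the mouth's axis just before it entered. The circle fit on the seated washer was unusable because it picked up the recess wall too, so its final centring was judged from the picture.
- **Force:** the push held steady at about 24 N, with about 5 N sideways left over. It peaked at 26 N in the readings I took.
- **Vise and bench:** the bar was still nearly level and the cylinder upright. In the last picture, nothing near the vise looked moved.
- **Bar angle:** the readings disagreed a little. One depth measurement put the ball at z = 0.079 m and the last network reading at 0.084 m, against 0.087 m expected; all are well past the 1.25 rad needed.

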